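Swing the sorting chute over the tall dish and lock it

ROBOT

A 6-joint arm with a two-finger parallel gripper is mounted at the origin on a cart in front of the work surface, level with it; the furniture and walls round the work are solid. World frame = base frame: x ahead of the robot, y to its left, z up, the work surface at z = 0. Lengths are in m, angles in degrees, forces in N, time in s.
With the tool pointing down it reaches from about 0.4 to 0.825 m from the base axis. Payload 7 kg.
Tool frame: the origin (TCP) lies midway between the tips of the shut fingers; the grasp point (between the pads) lies 19 mm behind it; z points along the fingers, y is the line along which they close (so a half turn about z gives the same grasp; the last joint's range is limited). The gripper opens to 88 mm and grips with 3 to 60 N. Pads are 19 mm wide; open, the fingers measure 130 mm over their backs; the gripper's body (78 mm by 193 mm) begins 47 mm behind the grasp point.
Start: joints at [81.194, 20.546, 0.682, 0, -70.136, -16.507], TCP at [0.289, 0.61, 0.227] pointing down, gripper open.
Joint ranges: [-176.03, 176.03], [-82.01, 121.73], [-58.28, 71.71], [-173.87, 95.51], [-174.79, -0.11], [-173.66, 173.66]. Speed limits (degrees/s): [136.94, 136.94, 172.46, 180, 180, 180].

INTERFACE

Orientations are given as a 3x3 rotation matrix whose columns are the frame's x, y, z axes.
In Python, from rig import robot gives the robot as it stands. Calls block until the motion is done:
- robot.goto(position, orientation): joint-space move of the TCP to a pose.
- robot.servo_line(position, ori=None, speed=0.15): straight line of the TCP; ori=None keeps the orientation; speed is the mean speed in m/s.
- robot.movej(angles): joint-space move.
- robot.move_gripper(opening): opening from 0.0 (shut) to 1.0 (fully open); the grip force is fixed at half the most; returns when the fingers have stopped.
- robot.dwell(seconds).
- robot.ik(position, orientation): joint angles nearest the present ones, or None.
- robot.grab_frame(name): name is "side" or "top"; returns (picture, depth): 420x560x3 uint8, red, green, blue; 420x560 float32, m along the optical axis (not along the pixel's ray), 0 where there is no reading.
- robot.camera_info(name): a dict with "vfov" (degrees; the focal length in pixels is half the picture's height over the tangent of half this angle, whatever the lens; pixels are square), "cx", "cy" (the principal point, pixels), "k1" (the pictures are not rectified: a ray, as slopes to the right and down, at radius r is drawn at 1 + k1 r^2 times it, then the intrinsics apply), "view" (4x4, takes a point from world to camera coordinates). Camera axes: x right, y down, z forward; pixel columns grow to the right and rows downward; lengths in m; the calibration is good to about 2 mm. A picture is of the moment at which its call begins. camera_info takes no time and is no camera call.
A pose or a line that the arm cannot do raises robot.Unreachable and nothing moves.
- robot.job_done(): hands the job in; it is judged then, once.
Readings, each from a call of its own:
- robot.read_t(): time.
- robot.read_qpos(): joint angles.
- robot.read_qvel(): joint speeds.
- robot.read_effort(): joint torques, N m.
- robot.read_position(): TCP position.
- robot.read_tcp_rot(): TCP orientation.
- robot.read_force(): force on the tool from outside, world axes, zero at the start.
- robot.read_ft_torque(): the same for the moment, N m.
- robot.read_grip_width(): opening from 0.0 (shut) to 1.0 (fully open).
- robot.read_finger_force(): force on a finger pad.
Only numpy, scipy, OpenCV 4.12 (cv2) and the standard library are available. Lean on these libraries where they do the work, as an engineer would, in place of code of your own. Each camera call takes 0.05 s, during which the arm holds its last target. There are 200 camera calls.

TASK

Set up the pearl-sorting stand: with a fingertip, push its swivelling chute round until the spout is over the middle of the tall glass dish, and let it stand there. Then push the lock lever on top of the column clockwise, seen from above, all the way to its stop. Push only: pick nothing up, and leave the dishes and the small things round the stand where they are.

Things in the scene. Friction and masses are not known exactly. Their poses are not given: they have to be found in the camera images.
- sorting_stand: The sorting stand with its chute and lock lever, fixed to the table: grey round foot, 124 mm in diameter, column of 22 mm. Origin: centre of the foot's underside, on the vertical turning axis; x axis to its back (away from the robot, give or take 0.25 rad), z up.
- pivot (a point): Point on the vertical axis about which both chute and lock lever turn, level with the chute's upper edge, 118 mm above the table.
- chute (a joint): Angle of the chute, rad. 0: it points along the stand's -x, towards the robot; growing values turn it counter-clockwise seen from above (spout to the robot's right); ends at -1.25 and 1.25. Light friction (0.08 N m, under 1 N at the trough); it stays where it is left. The lock's grip is not simulated: it turns as easily with the lever tight.
- trough (a point): Middle of the chute's trough, 115 mm out from the axis, 103 mm above the table. The trough is bare aluminium, 34 mm wide, with upright side walls from 89 to 117 mm above the table, and runs level from 18 to 146 mm from the axis; it is pushed on the outside of a side wall. The hub at the column is 48 mm across.
- spout (a point): Centre of the lower opening of the spout, a short round aluminium tube (26 mm wide below, 38 mm above) at the chute's free end, 160 mm from the axis, 75 mm above the table.
- lock_lever (a joint): Angle of the dark lock lever on top of the column, rad. 0 to 0.2 is loose, 1.2 is its stop (tight); growing values turn it clockwise seen from above. At 0 it points 1.31 rad counter-clockwise from the stand's +x axis (to the left); at the stop 0.11 rad (to the back). Friction 0.06 N m; it stays where it is left.
- lever_end (a point): Centre of the black ball (21 mm) at the end of the lock lever, 88 mm from the axis, 132 mm above the table. Between the lever's hub (30 mm across, up to 143 mm above the table) and the ball runs a level round bar of 11 mm diameter at the same height.
- glass_dish: The tall clear glass dish, 90 mm across and 62 mm high, the largest and tallest of the three dishes in front of the stand; loose. Origin: centre of its underside. The three dishes stand in any order in three places at about 160 mm from the axis; the spout passes 13 mm over this one's rim.
- petri_a: Low clear petri dish with pearls, 60 mm across, 14 mm high; loose. Origin: centre of its underside.
- petri_b: Low clear petri dish with pearls, 55 mm across, 13 mm high; loose. Origin: centre of its underside.
- salt_vial: White-capped vial, 32 mm across, 54 mm high, behind the chute beside the column; loose. Origin: centre of its underside.
- match_box: Small red cardboard box standing upright in front of the stand, to the left, 22 x 36 x 52 mm; loose. Origin: centre of its underside.
- eraser: Small eraser lying between column and dishes, 46 x 18 x 12 mm; loose. Origin: centre of its underside.
- wedge_1: Small wooden wedge lying in front of the stand, 60 x 12 x 11 mm; loose. Origin: centre of its underside.
Not all that is in view belongs to the job. Several things have the shape of the glass_dish; the one meant has the colours described above.

How it is judged (in metres and radians):
On the way, in this order (a step that is already met when the one before it is completed fails the run):
1. the spout stands over the middle of the tall glass dish (within 20 mm) while the lever is still loose (under 0.5 rad) (horizontal distance between spout and glass_dish below 0.02 m and value of joint lock_lever below 0.5 rad and velocity of joint chute between -0.05 and 0.05 rad/s), for 0.3 s.
2. the lock lever is at its stop (value of joint lock_lever above 1.1 rad), for 0.2 s.
At the end, for the whole second after the job is handed in: the spout is over the tall glass dish, within 20 mm of its middle seen from above, with chute and dish at rest, and the lock lever is within 0.1 rad of its stop (horizontal distance between spout and glass_dish below 0.02 m and value of joint lock_lever above 1.1 rad and velocity of joint chute between -0.05 and 0.05 rad/s and linear speed of glass_dish below 0.02 m/s); the robot touches nothing.
It fails at once if a dish or a small thing round the stand was shifted by more than 15 mm (distance of any of glass_dish, petri_a, petri_b, salt_vial, match_box, eraser, wedge_1 from where it was at the start of the episode above 0.015 m).
It fails at once if a dish or the vial was tipped (angle between any of glass_dish, petri_a, petri_b, salt_vial's own z axis and vertical above 0.35 rad).
It fails at once if a dish or a small thing was lifted off the table by more than 10 mm (height (world z) of any of glass_dish, petri_a, petri_b, salt_vial, match_box, eraser, wedge_1 above 0.01 m).
It also fails if it takes over 51 s, if anything falls off the work surface, if the arm or the gripper's body presses on something with over 40 N, if the wrist force passes 120 N, or if a joint passes its speed limit or range.

## Working session

There is one attempt and no reset: what is moved stays moved. The work goes in short steps, each a Python script; the robot and the scene stay as the last script left them, time stands still between calls to the robot, and variables do not carry over. Pictures are saved under pics/ and viewed, at most 10 in all, crops included, and the job is handed in when it is done.

```bash
mkdir -p pics; cat > h.py <<'E'
from rig import robot
import numpy as np, cv2
def cam(n):
    c=robot.camera_info(n); f=210/np.tan(np.radians(c['vfov'])/2)
    return f,c['cx'],c['cy'],c['k1'],np.array(c['view'])
def ray(n,u,v):
    f,cx,cy,k1,V=cam(n); d=np.array([(u-cx)/f,(v-cy)/f]); s=d.copy()
    for _ in range(20): s=d/(1+k1*(s@s))
    R=V[:3,:3]; return -R.T@V[:3,3], R.T@np.array([s[0],s[1],1])
def onz(n,u,v,z):
    o,d=ray(n,u,v); return o+d*(z-o[2])/d[2]
def proj(n,p):
    f,cx,cy,k1,V=cam(n); q=V[:3,:3]@np.array(p)+V[:3,3]; s=q[:2]/q[2]; s=s*(1+k1*(s@s)); return s*f+[cx,cy]
E
python3 - <<'E'
from h import *
for n in("top","side"):
    im,d=robot.grab_frame(n); np.savez(n+'0.npz',im=im,d=d); print(cam(n),ray(n,280,210))
    cv2.imwrite(f'pics/{n}0.png',cv2.resize(im[:,:,::-1],(800,600),interpolation=cv2.INTER_CUBIC))
print(robot.read_t())
E
```

```text
(np.float64(404.08596084439677), 277.58049831439763, 211.39273047343778, -0.11293717133554258, array([[-0.02537342, -0.99948295,  0.01974918, -0.01095054],
       [-0.99682069,  0.02380335, -0.07603886,  0.53722119],
       [ 0.07552945, -0.02161575, -0.99690925,  0.92959041],
       [ 0.        ,  0.        ,  0.        ,  1.        ]])) (array([ 0.46502389, -0.00363875,  0.96778323]), array([ 0.0788132 , -0.02768232, -0.99652893]))
(np.float64(544.0977609733064), 280.2366931224377, 211.6345122340358, 0.03554325696695514, array([[ 0.98427476,  0.17622674,  0.01213785, -0.52087389],
       [ 0.1452152 , -0.76811346, -0.6236299 , -0.04113313],
       [-0.10057702,  0.61558577, -0.7816255 ,  1.39157813],
       [ 0.        ,  0.        ,  0.        ,  1.        ]])) (array([ 0.65861696, -0.79643871,  1.06836339]), array([-0.10144143,  0.61781658, -0.77975735]))
0.1
```

View pics/top0.png

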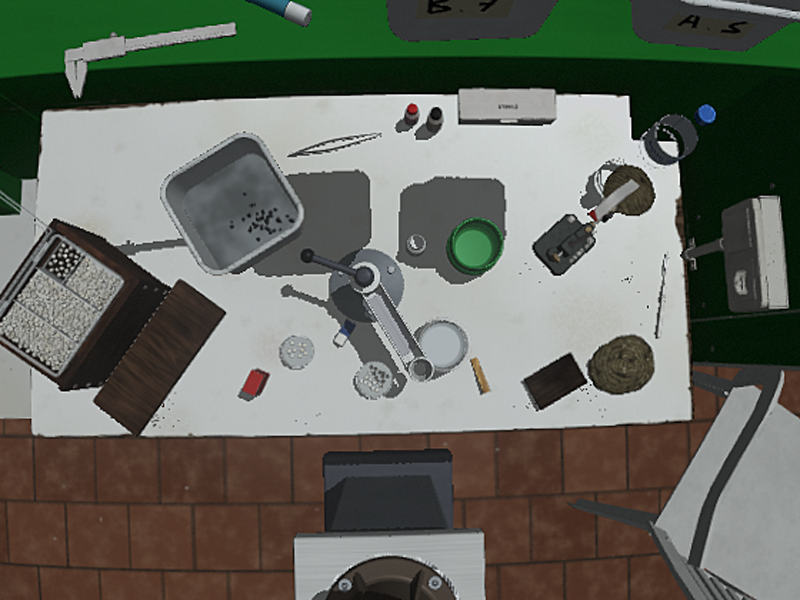

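View pics/side0.png

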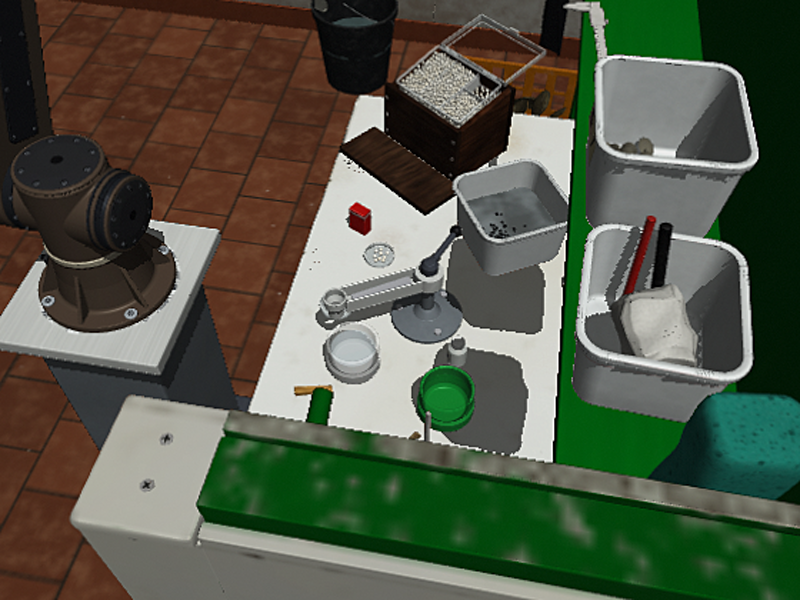

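The top view (800x600 scaling) shows:
- lever hub at (368,277) and ball at (307,256)
- spout at (420,369)
- petri dishes at (296,351) and (375,380)
- vial at (416,243)

Two things could be the tall dish: the clear one at (441,345) and the green bowl at (475,246). The clear one fits, because it is colourless and stands in front of the stand. I'll confirm it in an enlarged crop.

```bash
python3 - <<'E'
from h import *
t=np.load('top0.npz');s=np.load('side0.npz')
a=t['im'][160:285,200:360]; cv2.imwrite('pics/tc.png',cv2.resize(a[:,:,::-1],None,fx=4.8,fy=4.8,interpolation=cv2.INTER_CUBIC))
b=s['im'][150:275,200:360]; cv2.imwrite('pics/sc.png',cv2.resize(b[:,:,::-1],None,fx=4.8,fy=4.8,interpolation=cv2.INTER_CUBIC))
# bin height near left
d=t['d']
for u,v in [(163,145),(207,150),(190,185),(256,193),(214,179),(294,258),(308,232),(325,240)]:
    f,cx,cy,k,V=cam('top'); o,r=ray('top',u,v); print((u,v),(o+r*d[v,u]).round(3))
E
```

```text
(163, 145) [0.696 0.239 0.05 ]
(207, 150) [0.68  0.136 0.051]
(190, 185) [0.607 0.185 0.   ]
(256, 193) [0.567 0.022 0.14 ]
(214, 179) [0.598 0.108 0.142]
(294, 258) [ 0.426 -0.061  0.001]
(308, 232) [ 0.486 -0.092  0.045]
(325, 240) [ 0.467 -0.131  0.044]
```

View pics/tc.png

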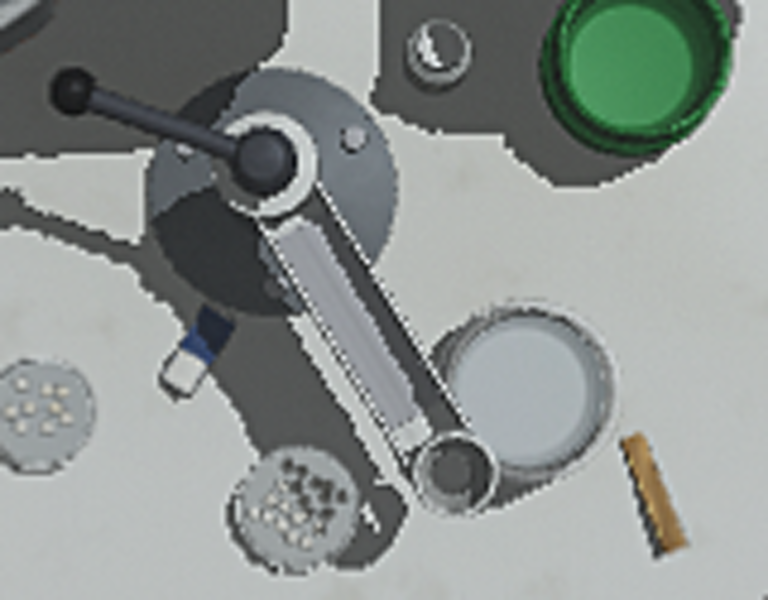

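View pics/sc.png

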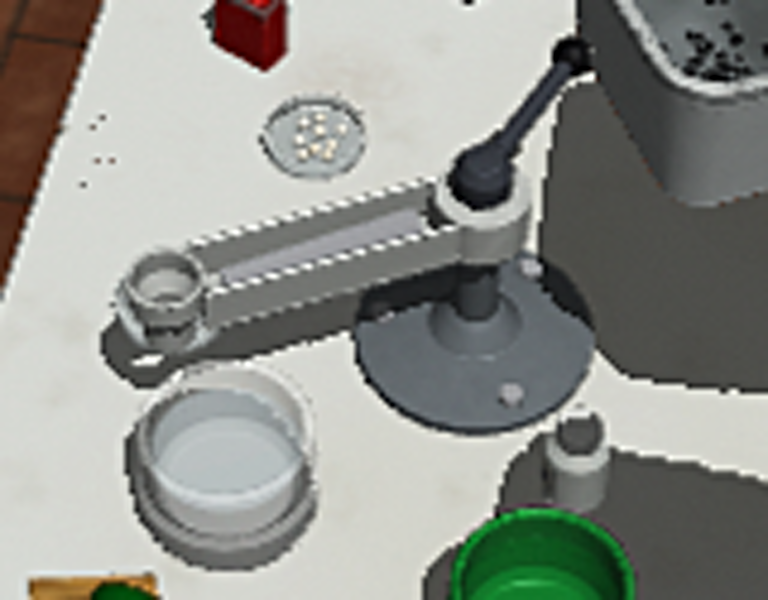

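The crops confirm that the colourless, tall-walled dish in front of the stand is the target. In the top crop it is at (521,391) and in the side crop its rim is at (228,437). The green bowl stands behind and to the right, so it is a decoy. The lever hub is at (264,160), the ball at (74,91) and the spout rim at (455,473), all in the top crop.

```bash
python3 - <<'E'
from h import *
T=lambda u,v,z: onz('top',200+(u-2)/4.8,160+(v-2)/4.8,z)
S=lambda u,v,z: onz('side',200+(u-2)/4.8,150+(v-2)/4.8,z)
hub=T(264,160,.143); ring=T(267,163,.118); ball=T(74,91,.132)
print('hub',hub,ring,S(483,165,.143),'ball',ball,S(572,56,.132))
sp=T(455,473,.117); print('spout',sp,S(166,277,.117))
d1=T(521,392,.062); d2=S(228,437,.062); print('dish',d1,d2, 'rim extents', T(615,390,.062),T(530,300,.062),S(143,440,.062),S(315,440,.062),'floor',T(520,392,.004))
p=(hub+ring)/2
for q in (ball,sp,d1,d2): w=(q-p)[:2]; print(np.hypot(*w),np.degrees(np.arctan2(w[1],w[0])))
E
```

```text
hub [0.56667898 0.02473294 0.143     ] [0.5683981  0.02429863 0.118     ] [0.56991742 0.01984639 0.143     ] ball [0.60025497 0.10718392 0.132     ] [0.60114283 0.10897743 0.132     ]
spout [ 0.43030648 -0.05483464  0.117     ] [ 0.43223139 -0.05411881  0.117     ]
dish [ 0.46489927 -0.09005159  0.062     ] [ 0.47007209 -0.10059252  0.062     ] rim extents [ 0.46464147 -0.13421339  0.062     ] [ 0.50779899 -0.09558331  0.062     ] [ 0.43108643 -0.10967359  0.062     ] [ 0.51078109 -0.09471614  0.062     ] floor [ 0.46490455 -0.09508656  0.004     ]
0.088906609263 68.40850929552334
0.15852169847045947 -149.9626084642783
0.1538197159039798 -131.85670453863105
0.15859318536164693 -127.92060724516023
```

```bash
cat >> h.py <<'E'
P=np.array([.568,.0235])
def pose(a,r,off,s,z):
    "TCP at radius r along direction a (deg), off behind the pushing side; s=+1 pushes ccw, -1 cw"
    a=np.radians(a); u=np.array([np.cos(a),np.sin(a)]); p=s*np.array([-u[1],u[0]])
    x=np.array([*p,0]); zz=np.array([0,0,-1.]); R=np.c_[x,np.cross(zz,x),zz]
    best=None
    for k in(1,-1):
        Q=R*np.array([k,k,1]); pos=np.array([*(P+r*u-off*p),z]); q=robot.ik(pos,Q)
        if q is not None:
            c=np.abs(np.array(q)-robot.read_qpos()).max()
            if best is None or c<best[0]: best=(c,pos,Q)
    return best[1],best[2]
E
python3 - <<'E'
from h import *
t=np.load('top0.npz')['d']
f,cx,cy,k,V=cam('top'); zs=[]
m=0
for v in range(95,195,2):
    for u in range(110,215,2):
        o,r=ray('top',u,v); m=max(m,(o+r*t[v,u])[2])
print('bin height',m)
robot.move_gripper(0.0)
p=robot.read_position(); robot.servo_line([p[0],p[1],.32],speed=.2)
pos,Q=pose(-150,.105,.05,1,.22); robot.goto(pos,Q)
print(robot.read_t(),robot.read_qpos())
pos[2]=.10; robot.servo_line(pos,speed=.12)
print(robot.read_t(),robot.read_force())
for a,off in [(-150,.030)]+[(a,.0265) for a in np.arange(-148,-130,2.5)]+[(-130.5,.0265)]:
    robot.servo_line(*pose(a,.105,off,1,.10),speed=.04); print(a,np.round(robot.read_force(),1))
robot.dwell(.3)
robot.servo_line(*pose(-130.5,.105,.05,1,.10),speed=.08)
robot.servo_line(*pose(-130.5,.105,.05,1,.22),speed=.15)
robot.goto(*pose(70,.065,.05,-1,.20))
print(robot.read_t(),robot.read_qpos())
for n in("top","side"):
    im,d=robot.grab_frame(n); np.savez(n+'1.npz',im=im,d=d)
    b=im[160:285,200:360] if n=='top' else im[150:275,200:360]
    cv2.imwrite(f'pics/{n}1.png',cv2.resize(b[:,:,::-1],None,fx=4.8,fy=4.8,interpolation=cv2.INTER_CUBIC))
E
```

```text
bin height 0.9677832317638715
4.375 [ 2.69629866e+01 -6.83398528e-01 -2.65467032e+01  4.22331183e-03
 -6.41258067e+01  3.08975361e+00]
5.525 [ 0.39237533 -0.0820676   0.53420549]
-150 [ 0.7  0.9 -0. ]
-148.0 [0.5 0.5 0. ]
-145.5 [0.5 0.6 0.3]
-143.0 [-0.6  0.2  0.4]
-140.5 [-0.3 -0.2  0.2]
-138.0 [-0.6  0.8 -0.2]
-135.5 [-0.7  0.1  0.1]
-133.0 [-0.2  0.1 -0.1]
-130.5 [ 0.   0.4 -0.4]
-130.5 [ 0.1  0.1 -0.2]
10.9667 [ 3.09628310e+01  1.03410436e+01 -1.71736206e+01 -7.84843702e-03
 -6.26597792e+01  3.90906861e+01]
```

View pics/top1.png

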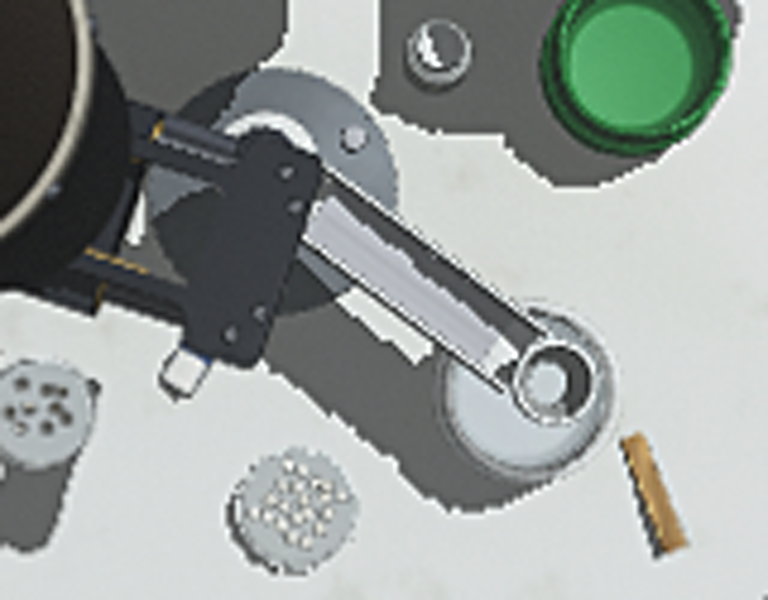

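View pics/side1.png

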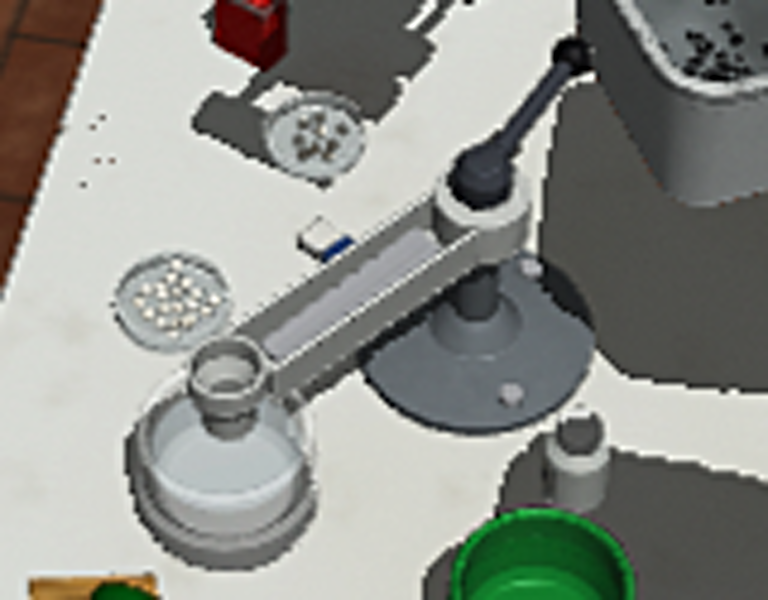

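The chute has moved: the spout rim is now at (552,382) in the top crop and (229,367) in the side crop. The dish is unmoved and the lever still points left. I'll compute the offset between spout and dish.

```bash
python3 - <<'E'
from h import *
T=lambda u,v,z: onz('top',200+(u-2)/4.8,160+(v-2)/4.8,z)
S=lambda u,v,z: onz('side',200+(u-2)/4.8,150+(v-2)/4.8,z)
for q in (T(552,382,.117),S(229,367,.117),T(548,382,.075),S(231,430,.075)):
    w=(q-[*P,0])[:2]; print(q,np.hypot(*w),np.degrees(np.arctan2(w[1],w[0])))
# dish by glass rim circle of known size: side outer rim extents and floor disc
print('dish', T(528,390,.062),T(520,392,.004),S(229,436,.062))
t=np.load('top0.npz')['d']; z=[(o+r*t[v,u])[2] for v in range(95,195,2) for u in range(110,215,2) if t[v,u]>0 for o,r in [ray('top',u,v)]]
print('bin h',max(z))
E
```

```text
[ 0.46892462 -0.09858669  0.117     ] 0.1572294200661984 -129.0599033117438
[ 0.47245675 -0.10026964  0.117     ] 0.1563567596988154 -127.66613527453698
[ 0.46916648 -0.10142428  0.075     ] 0.1592926261085568 -128.34919255039927
[ 0.47302622 -0.10540146  0.075     ] 0.16011122611172318 -126.38255224562835
dish [ 0.46574451 -0.09335849  0.062     ] [ 0.46490455 -0.09508656  0.004     ] [ 0.47041209 -0.09993891  0.062     ]
bin h 0.14410391159543012
```

The spout is within about 7 mm of the dish centre, so no correction is needed. Next is the lever.

```bash
python3 - <<'E'
from h import *
robot.servo_line(*pose(70,.065,.05,-1,.121),speed=.1)
print(robot.read_t(),robot.read_force())
robot.servo_line(*pose(70,.065,.02,-1,.121),speed=.06)
a=70
while a>-8:
    a-=2.5
    robot.servo_line(*pose(a,.065,.015,-1,.121),speed=.04)
    F=np.array(robot.read_force()); n=np.hypot(*F[:2]); print(a,F.round(1))
    if n>7 : break
robot.dwell(.3); print(robot.read_force())
robot.servo_line(*pose(a,.065,.045,-1,.121),speed=.08)
p=robot.read_position(); robot.servo_line([p[0],p[1],.25],speed=.15)
robot.goto([.45,.35,.32],robot.read_tcp_rot())
print(robot.read_t())
for n in("top","side"):
    im,d=robot.grab_frame(n)
    b=im[160:285,200:360] if n=='top' else im[150:275,200:360]
    cv2.imwrite(f'pics/{n}2.png',cv2.resize(b[:,:,::-1],None,fx=4.8,fy=4.8,interpolation=cv2.INTER_CUBIC))
E
```

```text
12.0083 [ 0.59273504 -0.0961797  -0.64326259]
67.5 [-0.  -0.1  0.3]
65.0 [-0.4 -0.2 -0.1]
62.5 [ 0.3  0.9 -0.5]
60.0 [-0.9  0.5  0.3]
57.5 [-0.9  0.7 -0.1]
55.0 [-0.8  0.8  0.2]
52.5 [-0.9 -0.3  0.5]
50.0 [-1.4  0.5 -0.6]
47.5 [-1.3  0.3 -0.3]
45.0 [-0.5  0.2 -0.3]
42.5 [-0.7  0.8  0.3]
40.0 [-0.2 -0.3  0.8]
37.5 [-0.5  0.7  1.1]
35.0 [-1.2  0.7 -0.2]
32.5 [ 0.1 -0.   0.5]
30.0 [-0.2  0.9  0.2]
27.5 [-0.3  0.1 -0.1]
25.0 [-0.2  0.9  0.1]
22.5 [-1.1  0.3  0.6]
20.0 [-0.6  0.7  0.4]
17.5 [-0.1  1.5 -0.1]
15.0 [-0.9  0.5 -0.4]
12.5 [-1.2  1.9 -0.1]
10.0 [-4.7  9.2  2.1]
[-5.45865636  8.84239634  0.93594823]
21.8417
```

View pics/top2.png

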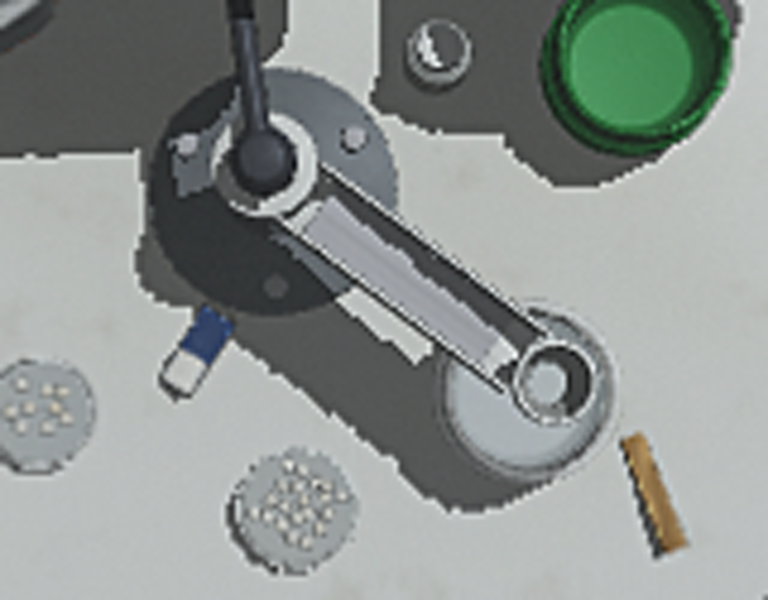

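View pics/side2.png

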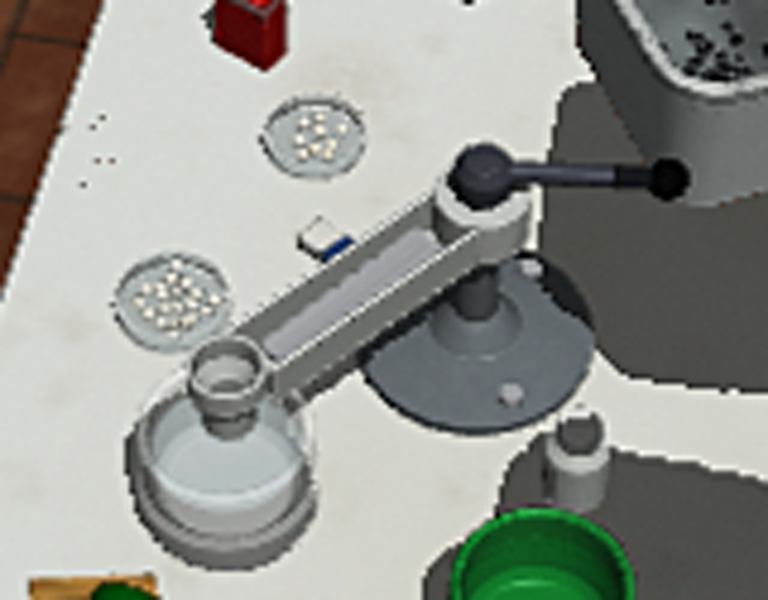

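The lever now points to the back, with its ball at (668,179) in the side crop. The push force jumped from 2 N to 10 N, as it would at a stop. The chute and the small things are unmoved. I'll check the lever angle against the stand's heading, taken from the foot bolts.

```bash
python3 - <<'E'
from h import *
T=lambda u,v,z: onz('top',200+(u-2)/4.8,160+(v-2)/4.8,z)
S=lambda u,v,z: onz('side',200+(u-2)/4.8,150+(v-2)/4.8,z)
A=lambda w: np.degrees(np.arctan2(w[1],w[0]))
print('lever',A(S(668,179,.132)-S(483,165,.14)),A(S(668,179,.132)-[*P,0]), A(T(238,8,.132)-T(264,160,.14)))
b=[T(353,139,.012),T(186,147,.012),T(275,285,.012)]; c=sum(b)/3
print(c,[A(q-c) for q in b])
E
```

```text
lever 9.568881806379366 8.763579789499028 8.592052747729296
[0.5677257  0.02592261 0.012     ] [np.float64(-59.10377033243062), np.float64(61.73349743943332), np.float64(-179.013512794485)]
```

```bash
python3 -c "
from rig import robot
print(robot.read_t(), robot.job_done())"
```

```text
the job is handed in; nothing more can be done
21.9417 None
```

The job is handed in at about 22 s: by the camera images the spout is within about 7 mm of the tall glass dish's middle, the lock lever is at its stop (about 1.18 rad), and the dishes and small things look unmoved; no verdict came back.

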